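# Assemble the air filter and fit it in the engine

### The arm

A 7-joint arm with a two-finger parallel gripper is mounted at the origin on the work surface. World frame = base frame: x ahead of the robot, y to its left, z up, the work surface at z = 0. Lengths are in m, angles in rad, forces in N, time in s.
With the tool pointing down it reaches from about 0.425 to 0.925 m from the base axis. Payload 6.8 kg.
Tool frame: the origin (TCP) lies on the centre line of the jaws, within the pads' length; the fingertips stand 8 mm ahead of it and the grasp point (between the pads) lies 11 mm behind it (bot.tips_ahead is the distance from the TCP to the fingertips, in m); z points along the fingers, y is the line along which they close (so a half turn about z gives the same grasp; the last joint's range is limited). The gripper opens to 85 mm and grips with 20 to 120 N. Pads are 22 mm wide; open, the fingers measure 114 mm over their backs; the gripper's body (76 mm by 85 mm) begins 54 mm behind the grasp point. The pads swing forward as they close: fully open they stand 13 mm farther back than shut.
Start: joints at [-1.401, 0.477, 0.022, 1.555, -0.011, 1.109, -0.083], TCP at [0.185, 0.649, 0.239] pointing down, gripper open.
Joint ranges: [-2.96, 2.96], [-0.34, 2.1], [-1.41, 1.46], [0.24, 2.44], [-1.37, 4.51], [0.17, 1.92], [-2.96, 2.96]. Speed limits (rad/s): [2.39, 2.39, 3.14, 3.14, 3.14, 3.14, 3.14].

### API

Orientations are given as a unit quaternion [w, x, y, z].
In Python, from station import bot gives the robot as it stands.
- The arm moves only by the tool send_rows, never from a script. Its argument "deltas" is text: rows parted by semicolons, each of 4 numbers parted by spaces: the shift along the tool's x, y, z in m, then the turn about the tool's z in degrees. In form: x y z spin; .... A call has 1 to 5 rows; each row is the pose to reach, as a shift and turn from the pose commanded when the call began, along the tool's axes at that moment; what a row does not reach only later rows make up. A row lasts 1/10 s, in which the tool goes at most 50 mm and 8.59 degrees, less where a joint would pass 70% of its speed; a pose out of reach is approached as far as the arm can. A call with a gripper value outside its range is refused whole. "claw" is the opening, from 0 (shut) to 1 (fully open), set as the call begins (left out, the last holds). The fingers move at their own pace and stop on an object; "force" is the grip in N (left out, the last holds). Time passes only in rows, so rows that repeat a pose let the fingers close. It gives the time, the measured TCP pose, the force, the opening and the grip force at its end, in the units of the state.
- bot.get_obs(): the state, without advancing time (a new reading comes with each control period).
- bot.read_camera(name): name is "scene" or "top" or "wrist"; returns a dict with "img" (400x640x3 uint8, red, green, blue), "depth" (400x640 float32, m along the optical axis (not along the pixel's ray), 0 where there is no reading), "fx", "fy", "cx", "cy" (pixels), "camera_from_world" (4x4, takes a point from world to camera coordinates). Camera axes: x right, y up, looking along -z (the intrinsics and any distortion apply to the point x, -y, -z); pixel columns grow to the right and rows downward; lengths in m; the calibration is good to about 2 mm. The wrist camera is an equidistant fisheye: a pixel r from the principal point sees the ray r / f radians off the axis. A picture is of the moment at which its call begins.
- bot.hand_in(): hands the job in; it is judged then, once.
Trained networks look in a picture, given as the dict that the camera call returned (one of the last four; its "shot" number tells which), for a name from the list of things; names that differ only in an ending like _2 or _b are one class to them, and where a whole thing is asked for, a point or a joint stands for the part that bears it (a point fixed in the world has none). Each returns a list of dicts, best first, with "confidence" (0 to 1); they miss things now and then, are a little off and sometimes report something else, mostly with a low value. They report only what shows in the picture. A call takes as long as a camera call. They do not tell look-alikes from the thing itself.
- bot.masks_of(picture, query): "mask" (400x640 bool, what is visible of it).
- bot.landmark_of(picture, query): "xyz" ([x, y, z] in m, in world coordinates, good to about 4 mm: a listed point, or the origin of a listed thing).
The state is a dict: "t": time; "q": joint angles; "joint_vel": joint speeds; "joint_torque": joint torques, N m; "eef_pos": TCP position; "tool_rot": TCP orientation; "contact_force": force on the tool from outside, world axes, zero at the start; "torque": the same for the moment, N m; "gripper_width": opening from 0.0 (shut) to 1.0 (fully open); "grasp_force": force on a finger pad.
Only numpy, scipy, OpenCV 4.12 (cv2) and the standard library are available. Lean on these libraries where they do the work, as an engineer would, in place of code of your own. Each camera call takes 0.05 s, during which the arm holds its last target. There are 200 camera calls.

### The job

Get this engine ready to run with a fresh air filter: on the bench, slip the clean cream-coloured filter element over the stem of the orange carrier until it sits fully down on the disc, then lift the two together by the stem and set them as one unit in the engine's round black air-cleaner bowl, disc flat on the bowl's floor, and let go. Leave the dirty dark element where it is.

Things in the scene. Friction and masses are not known exactly. Their poses are not given: they have to be found in the camera images.
- carrier: Loose orange plastic filter carrier standing on the bench: a flat disc, 80 mm across and 6 mm thick, with a round upright stem, 18 mm across, from its centre up to 88 mm. Origin: centre of the disc's underside; z up along the stem. 0.14 kg. The element simply rests on the disc around the stem; the stem then stands 44 mm clear above it, to grip and lift both.
- clean_element: Loose clean air-filter element, the one to fit: an upright rigid ring with cream pleats and a yellow top rim, 62 mm outside diameter, 38 mm bore right through, 38 mm high. It can be gripped across its outside. Origin: centre of its underside, on the axis; z up along the bore; it already stands the right way up. About 0.06 kg.
- dirty_element: Loose used air-filter element, the same shape and size as the clean one but dark brown-black all over: not to be used and not to be moved. Origin: centre of its underside; z up.
- bowl (a point): Centre of the inner floor of the round black air-cleaner bowl, open at the top, fixed to a small engine; z up. Inside diameter 108 mm, outside 116; floor 50 mm and rim 85 mm above the bench. The engine does not move: it extends along this frame's +y to 320 mm, 100 mm to each side, up to 127 mm above the bench at the red flywheel, 242 mm off; within 100 mm of the bowl nothing is above its rim.
Not all that is in view belongs to the job. There is more than one size of the carrier; the one meant has the size given above. There is more than one size of the clean_element; the one meant has the size given above.

How it is judged:
On the way, in this order (a step that is already met when the one before it is completed fails the run):
1. the clean element sits fully down on the carrier's disc, around its stem, while the carrier stands on the bench (horizontal distance between clean_element and carrier below 0.015 m and z of clean_element in the frame of carrier between 0 and 0.012 m and angle between the z axis of clean_element and the z axis of carrier, either way round below 0.17 rad and height (world z) of carrier below 0.015 m and angle between carrier's own z axis and vertical below 0.17 rad), for 0.2 s.
2. carrier and element are lifted together above the bench (horizontal distance between clean_element and carrier below 0.015 m and z of clean_element in the frame of carrier between 0 and 0.012 m and angle between the z axis of clean_element and the z axis of carrier, either way round below 0.17 rad and height (world z) of carrier above 0.07 m), for 0.1 s.
At the end, for the whole second after the job is handed in: Carrier upright (7 deg), disc within 6 mm of the bowl's floor and 18 mm of its centre; clean element still on it (within 6 mm of the disc, 15 mm of its centre, 10 deg of its axis); both released and at rest; dirty element within 30 mm of its start (horizontal distance between clean_element and carrier below 0.015 m and z of clean_element in the frame of carrier between 0 and 0.012 m and angle between the z axis of clean_element and the z axis of carrier, either way round below 0.17 rad and horizontal distance between carrier and bowl below 0.018 m and z of carrier in the frame of bowl between -0.005 and 0.006 m and angle between carrier's own z axis and vertical below 0.12 rad and linear speed of each of carrier, clean_element below 0.02 m/s and distance of dirty_element from where it was at the start of the episode below 0.03 m); the robot touches nothing.
It fails at once if the dirty element is moved more than 30 mm (distance of dirty_element from where it was at the start of the episode above 0.03 m).
It also fails if it takes over 56 s, if anything falls off the work surface, if the arm or the gripper's body presses on something with over 40 N, if the wrist force passes 120 N, or if a joint passes its speed limit or range.

## Working session

There is one attempt and no reset: what is moved stays moved. The work goes in short steps, Python scripts to look and compute and a tool call to move; the robot and the scene stay as the last step left them, time stands still between calls to the robot, and variables do not carry over. Pictures are saved under pics/ and viewed, at most 10 in all, crops included, and the job is handed in when it is done.

Besides the shell and the picture viewer there is one more tool, called after ">>>" by a JSON object that holds its "name" and its "arguments". send_rows: Moves the arm, as the interface text tells. Its arguments: {"type":"object","properties":{"deltas":{"type":"string"},"claw":{"type":"number"},"force":{"type":"number"}},"required":["deltas"]}

```bash
mkdir -p pics; cat > h.py <<'E'
import numpy as np, cv2
from station import bot
def world(p, mask=None):
    d=p["depth"]; h,w=d.shape; v,u=np.mgrid[:h,:w]
    P=np.stack([(u-p["cx"])/p["fx"]*d, -(v-p["cy"])/p["fy"]*d, -d, np.ones_like(d)],-1)
    W=P@np.linalg.inv(p["camera_from_world"]).T
    return W[...,:3]
def save(p,n): cv2.imwrite(f"pics/{n}.png",p["img"][...,::-1])
E
python3 - <<'E'
from h import *
o=bot.get_obs(); print(o["t"],o["eef_pos"],o["tool_rot"],bot.tips_ahead)
ps={}
for n in("scene","top"):
    p=bot.read_camera(n); save(p,n+"0"); ps[n]=p
    for q in("carrier","clean_element","dirty_element","bowl"):
        for r in bot.landmark_of(p,q): print(n,q,np.round(r["xyz"],3),round(r["confidence"],2))
a=cv2.imread("pics/scene0.png");b=cv2.imread("pics/top0.png")
E
```

```text
0.0 [0.18496474 0.64857339 0.23831759] [-5.94441190e-05  1.38413967e-01  9.90374046e-01 -9.05396138e-04] 0.008
scene carrier [ 0.463 -0.356  0.   ] 0.66
scene carrier [ 0.482 -0.247 -0.002] 0.65
scene clean_element [ 0.613 -0.09   0.002] 0.81
scene clean_element [0.571 0.018 0.005] 0.71
scene dirty_element [ 0.454 -0.022 -0.   ] 0.68
scene bowl [0.518 0.278 0.047] 0.79
scene bowl [ 0.611 -0.09   0.003] 0.69
top carrier [ 0.484 -0.248 -0.001] 0.89
top carrier [ 0.466 -0.352 -0.002] 0.67
top clean_element [ 0.616 -0.09  -0.005] 0.83
top clean_element [ 0.573  0.015 -0.004] 0.49
top dirty_element [ 0.458 -0.021 -0.002] 0.62
top bowl [0.517 0.279 0.05 ] 0.67
```

View pics/scene0.png

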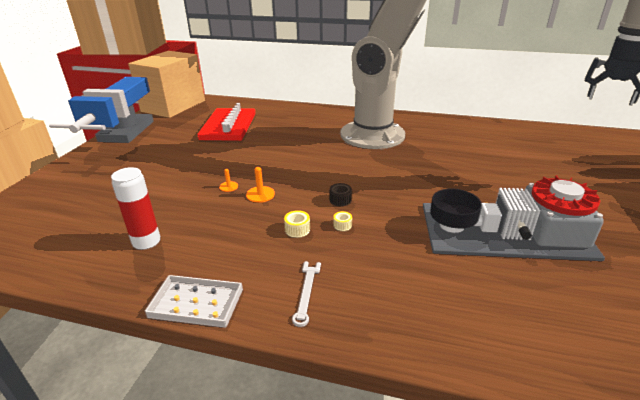

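View pics/top0.png

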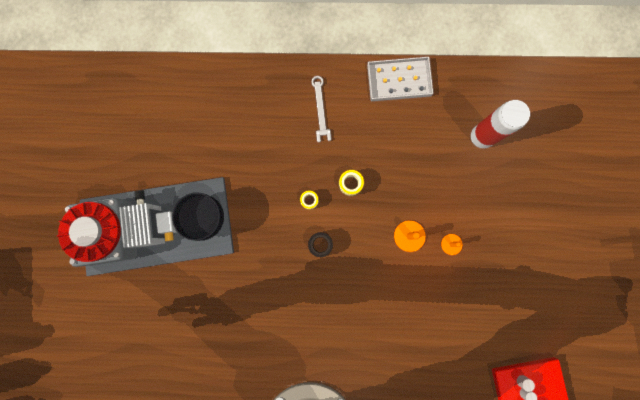

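```bash
python3 - <<'E'
from h import *
for n in("scene","top"):
    p=bot.read_camera(n); W=world(p)
    for q in("carrier","clean_element","dirty_element"):
        for r in bot.masks_of(p,q):
            m=r["mask"]&(p["depth"]>0); X=W[m]
            if len(X)<20: continue
            zt=np.percentile(X[:,2],98)
            lo=np.percentile(X,1,0);hi=np.percentile(X,99,0)
            T=X[X[:,2]>zt-.006]
            ys,xs=np.nonzero(r["mask"])
            print(n,q,round(r["confidence"],2),"px",int(xs.mean()),int(ys.mean()),"lo",lo.round(3),"hi",hi.round(3),"topc",((T.min(0)+T.max(0))/2).round(3),"topsize",np.ptp(T,0).round(3))
E
```

```text
scene carrier 0.91 px 259 189 lo [ 0.443 -0.282 -0.   ] hi [ 0.524 -0.208  0.088] topc [ 0.488 -0.245  0.085] topsize [0.019 0.015 0.009]
scene carrier 0.51 px 228 183 lo [ 0.439 -0.38  -0.   ] hi [ 0.493 -0.328  0.058] topc [ 0.468 -0.351  0.055] topsize [0.01  0.009 0.006]
scene clean_element 0.6 px 296 223 lo [ 0.591 -0.12   0.003] hi [ 0.65  -0.062  0.04 ] topc [ 0.618 -0.093  0.038] topsize [0.062 0.06  0.007]
scene clean_element 0.59 px 342 220 lo [ 0.553 -0.013  0.001] hi [0.596 0.036 0.03 ] topc [0.572 0.013 0.027] topsize [0.048 0.044 0.007]
scene dirty_element 0.96 px 340 194 lo [ 0.431 -0.048  0.002] hi [0.491 0.013 0.04 ] topc [ 0.46  -0.018  0.037] topsize [0.068 0.059 0.007]
top carrier 0.97 px 409 235 lo [ 0.449 -0.282  0.002] hi [ 0.522 -0.208  0.09 ] topc [ 0.485 -0.245  0.088] topsize [0.014 0.015 0.008]
top carrier 0.55 px 451 243 lo [ 0.44  -0.376 -0.   ] hi [ 0.492 -0.327  0.061] topc [ 0.466 -0.351  0.058] topsize [0.01  0.01  0.008]
top clean_element 0.73 px 351 182 lo [ 0.587 -0.122 -0.001] hi [ 0.654 -0.062  0.042] topc [ 0.618 -0.092  0.04 ] topsize [0.059 0.061 0.007]
top clean_element 0.69 px 308 199 lo [ 0.55  -0.007 -0.   ] hi [0.593 0.036 0.033] topc [0.571 0.014 0.03 ] topsize [0.043 0.043 0.007]
top dirty_element 0.82 px 320 244 lo [ 0.43  -0.047  0.008] hi [0.487 0.012 0.043] topc [ 0.46  -0.017  0.04 ] topsize [0.059 0.06  0.008]
```

The scene picture shows the big carrier at (260,190), the big clean ring at (297,223), the dirty ring at (340,194) and the bowl at (456,208). The top picture agrees: (409,236), (351,182), (320,244) and (198,215). The smaller look-alikes are at (228,183) and (343,220) in the scene view. I'm moving above the clean element and squaring the tool to the world axes on the way.

>>> {"name": "send_rows", "arguments": {"deltas": "-0.62 -0.594 0.04 -15.9;-0.62 -0.594 0.04 -15.9;-0.62 -0.594 0.04 -15.9;-0.62 -0.594 0.04 -15.9;-0.62 -0.594 0.04 -15.9", "claw": 1, "force": 30}}

```text
t: 1.4
eef_pos: [0.312, 0.4317, 0.2278]
tool_rot: [0.0, 0.0, 1.0, 0.0]
contact_force: [1.1, 0.1, 1.1]
gripper_width: 1.001
grasp_force: 0.0
```

>>> {"name": "send_rows", "arguments": {"deltas": "-0.306 -0.524 0.028 0;-0.306 -0.524 0.028 0;-0.306 -0.524 0.028 0;-0.306 -0.524 0.028 0;-0.306 -0.524 0.028 0"}}

```text
t: 1.9
eef_pos: [0.4378, 0.2161, 0.2165]
tool_rot: [0.0, 0.0, 1.0, 0.0]
contact_force: [0.9, 0.7, -0.3]
gripper_width: 0.999
grasp_force: 0.0
```

>>> {"name": "send_rows", "arguments": {"deltas": "-0.18 -0.31 0.015 0;-0.18 -0.31 0.015 0;-0.18 -0.31 0.015 0;-0.18 -0.31 0.015 0;-0.18 -0.31 0.015 0"}}

```text
t: 2.4
eef_pos: [0.5632, 0.0001, 0.2059]
tool_rot: [0.0, -0.0, 1.0, 0.0]
contact_force: [-0.3, 0.6, -0.3]
gripper_width: 1.001
grasp_force: 0.0
```

>>> {"name": "send_rows", "arguments": {"deltas": "-0.055 -0.092 0.006 0;-0.055 -0.092 0.006 0;-0.055 -0.092 0.006 0;-0.055 -0.092 0.006 0"}}

```text
t: 2.8
eef_pos: [0.6175, -0.0924, 0.1994]
tool_rot: [-0.0, 0.002, 1.0, -0.0]
contact_force: [-1.0, 0.8, -0.0]
gripper_width: 1.0
grasp_force: 0.0
```

```bash
cat >> h.py <<'E'
def wristworld(p):
    d=p["depth"]; h,w=d.shape; v,u=np.mgrid[:h,:w]
    x=(u-p["cx"]);y=(v-p["cy"]);r=np.hypot(x/p["fx"],y/p["fy"])+1e-9
    k=np.tan(np.minimum(r,1.5))/r
    P=np.stack([x/p["fx"]*k*d,-y/p["fy"]*k*d,-d,np.ones_like(d)],-1)
    return (P@np.linalg.inv(p["camera_from_world"]).T)[...,:3]
E
python3 - <<'E'
from h import *
p=bot.read_camera("wrist"); save(p,"w1"); W=wristworld(p)
print(bot.get_obs()["eef_pos"])
for q in("clean_element","carrier"):
    for r in bot.landmark_of(p,q): print(q,np.round(r["xyz"],4),r["confidence"])
    for r in bot.masks_of(p,q):
        m=r["mask"]&(p["depth"]>0); X=W[m]; zt=np.percentile(X[:,2],95); T=X[abs(X[:,2]-zt)<.004]
        print(q,r["confidence"],zt,((T.min(0)+T.max(0))/2).round(4),np.ptp(T,0).round(3))
E
```

```text
[ 0.61705773 -0.09000805  0.19933962]
clean_element [ 0.5726  0.0126 -0.0007] 0.68
clean_element [ 0.6169 -0.092   0.0019] 0.64
clean_element 0.97 0.039365679412145985 [ 0.6172 -0.0928  0.0382] [0.061 0.06  0.005]
carrier [ 0.4655 -0.3533  0.0006] 0.77
carrier [ 0.4842 -0.2481  0.0038] 0.61
carrier 0.82 0.05571382320031387 [ 0.4661 -0.3515  0.0557] [0.011 0.01  0.008]
carrier 0.78 0.0858249121125261 [ 0.4849 -0.2439  0.0858] [0.017 0.015 0.008]
```

View pics/w1.png

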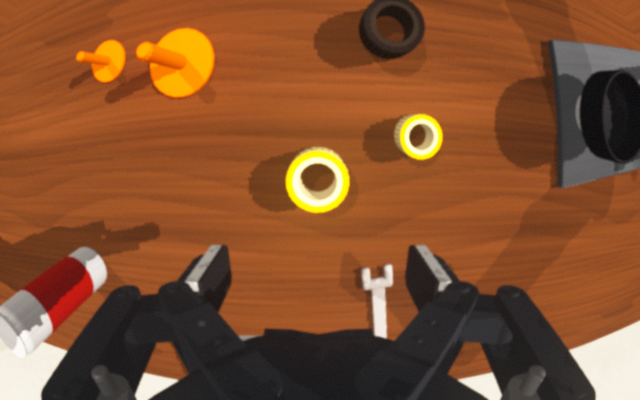

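The wrist view shows the big clean ring at (318,180), between the jaw sides at (210,270) and (430,270). Two views agree on (0.617,-0.092) with its top at 0.039. Descending and gripping.

>>> {"name": "send_rows", "arguments": {"deltas": "0 0 0.05 0;0 0 0.1 0;0 0 0.14 0;0 0 0.178 0;0 0 0.178 0"}}

```text
t: 3.55
eef_pos: [0.6131, -0.088, 0.0171]
tool_rot: [-0.005, -0.001, 1.0, 0.001]
contact_force: [-2.0, 0.5, -0.2]
gripper_width: 0.999
grasp_force: 0.0
```

>>> {"name": "send_rows", "arguments": {"deltas": "0 0 0 0;0 0 0 0;0 0 0 0;0 0 0 0;0 0 0 0", "claw": 0, "force": 30}}

```text
t: 4.05
eef_pos: [0.6193, -0.0902, 0.0244]
tool_rot: [0.002, 0.0, 1.0, 0.0]
contact_force: [0.1, 0.7, 7.4]
gripper_width: 0.712
grasp_force: 33.3
```

>>> {"name": "send_rows", "arguments": {"deltas": "0 0 0 0;0 0 -0.01 0;0 0 -0.03 0;0 0 -0.06 0;0 0 -0.11 0"}}

```text
t: 4.55
eef_pos: [0.6154, -0.0898, 0.1315]
tool_rot: [-0.002, 0.0, 1.0, 0.0]
contact_force: [1.2, 0.9, -0.6]
gripper_width: 0.713
grasp_force: 32.9
```

>>> {"name": "send_rows", "arguments": {"deltas": "0 0 -0.02 0;0.03 -0.035 -0.02 0;0.06 -0.07 -0.02 0;0.09 -0.105 -0.02 0;0.12 -0.14 -0.02 0"}}

```text
t: 5.05
eef_pos: [0.4962, -0.2314, 0.153]
tool_rot: [0.001, 0.0, 1.0, -0.0]
contact_force: [0.9, -1.3, -1.4]
gripper_width: 0.707
grasp_force: 32.9
```

>>> {"name": "send_rows", "arguments": {"deltas": "0.011 -0.014 0 0;0.011 -0.014 0 0;0.011 -0.014 0 0;0.011 -0.014 0 0"}}

```text
t: 5.45
eef_pos: [0.4876, -0.2428, 0.1521]
tool_rot: [0.001, -0.001, 1.0, 0.0]
contact_force: [-0.0, -0.1, 0.3]
gripper_width: 0.713
grasp_force: 32.9
```

```bash
cat > m.py <<'E'
from h import *
o=bot.get_obs(); print(o["t"],o["eef_pos"].round(4) if hasattr(o["eef_pos"],"round") else o["eef_pos"],o["gripper_width"])
for n in("wrist","top"):
    p=bot.read_camera(n); save(p,f"{n}_{o['t']:.1f}"); W=wristworld(p) if n=="wrist" else world(p)
    for q in("clean_element","carrier"):
        for r in bot.landmark_of(p,q): print(n,q,"LM",np.round(r["xyz"],4),round(r["confidence"],2))
        for r in bot.masks_of(p,q):
            m=r["mask"]&(p["depth"]>0); X=W[m]
            if len(X)<20: continue
            zt=np.percentile(X[:,2],95); T=X[abs(X[:,2]-zt)<.004]
            print(n,q,round(r["confidence"],2),"zrange",np.percentile(X[:,2],[2,98]).round(4),"top",((T.min(0)+T.max(0))/2).round(4),np.ptp(T,0).round(3))
E
python3 m.py; ls pics
```

```text
5.45 [ 0.4876 -0.2428  0.1521] 0.7133011095269082
wrist clean_element LM [ 0.4876 -0.2446  0.1285] 0.64
wrist clean_element 0.75 zrange [0.0027 0.0291] top [0.5714 0.0128 0.0274] [0.045 0.047 0.005]
wrist clean_element 0.59 zrange [0.1322 0.1672] top [ 0.4869 -0.2425  0.1656] [0.062 0.061 0.005]
wrist carrier LM [ 0.4693 -0.3509  0.0005] 0.92
wrist carrier LM [ 0.4842 -0.2463  0.003 ] 0.7
wrist carrier 0.94 zrange [0.0045 0.0244] top [ 0.472  -0.2462  0.0078] [0.054 0.079 0.008]
wrist carrier 0.64 zrange [0.0008 0.0589] top [ 0.4654 -0.3526  0.0569] [0.012 0.011 0.007]
top clean_element LM [ 0.4855 -0.2391  0.1176] 0.68
top clean_element LM [ 0.5725  0.0101 -0.0036] 0.45
top clean_element 0.68 zrange [0.1365 0.1683] top [ 0.4855 -0.2293  0.1673] [0.056 0.03  0.007]
top clean_element 0.52 zrange [-0.001   0.0328] top [0.5723 0.0144 0.032 ] [0.041 0.043 0.007]
top carrier LM [ 4.832e-01 -2.469e-01 -3.000e-04] 0.74
top carrier 0.5 zrange [0.003  0.0104] top [ 0.4854 -0.2298  0.0082] [0.074 0.048 0.005]
scene0.png
top0.png
top_5.5.png
w1.png
wrist_5.5.png
```

>>> {"name": "send_rows", "arguments": {"deltas": "0.002 -0.0015 0 0;0.002 -0.0015 0.02 0;0.002 -0.0015 0.045 0;0.002 -0.0015 0.07 0;0.002 -0.0015 0.09 0"}}

```text
t: 6.45
eef_pos: [0.4838, -0.2457, 0.0605]
tool_rot: [-0.0, 0.0, 1.0, 0.0]
contact_force: [0.6, -0.3, 0.1]
gripper_width: 0.713
grasp_force: 32.9
```

>>> {"name": "send_rows", "arguments": {"deltas": "0 0 0.012 0;0 0 0.022 0;0 0 0.029 0;0 0 0.029 0;0 0 0.029 0"}}

```text
t: 6.95
eef_pos: [0.4846, -0.2459, 0.0331]
tool_rot: [0.0, 0.0, 1.0, -0.0]
contact_force: [0.4, -0.2, -0.1]
gripper_width: 0.711
grasp_force: 32.9
```

```bash
python3 m.py; ls pics
```

```text
6.95 [ 0.4846 -0.2459  0.0331] 0.7105413610890959
wrist clean_element LM [0.5701 0.0128 0.0032] 0.86
wrist clean_element LM [ 0.4839 -0.2452  0.0083] 0.76
wrist clean_element 0.91 zrange [0.0119 0.0483] top [ 0.4819 -0.2456  0.0466] [0.059 0.061 0.005]
wrist clean_element 0.69 zrange [0.0013 0.0289] top [0.5709 0.0126 0.0271] [0.045 0.049 0.005]
wrist carrier LM [ 0.4853 -0.2444  0.0021] 0.59
wrist carrier LM [ 0.4637 -0.3518 -0.0006] 0.59
wrist carrier 0.85 zrange [0.0012 0.0589] top [ 0.4655 -0.3518  0.0567] [0.012 0.012 0.008]
wrist carrier 0.78 zrange [0.0048 0.0883] top [ 0.4809 -0.2457  0.0866] [0.012 0.017 0.006]
top clean_element LM [ 0.5709  0.0125 -0.0015] 0.53
top clean_element LM [ 0.4832 -0.2458  0.0007] 0.47
top clean_element 0.63 zrange [-0.0012  0.0333] top [0.5712 0.0144 0.0312] [0.044 0.043 0.006]
top clean_element 0.4 zrange [0.0127 0.0504] top [ 0.482  -0.2296  0.0482] [0.056 0.018 0.004]
top carrier LM [ 0.4811 -0.2456 -0.0022] 0.48
scene0.png
top0.png
top_5.5.png
top_7.0.png
w1.png
wrist_5.5.png
wrist_7.0.png
```

The element is around the stem, about 2-3 mm above the disc. Releasing and rising.

>>> {"name": "send_rows", "arguments": {"deltas": "0 0 0.002 0;0 0 0.002 0;0 0 0.002 0;0 0 0.002 0;0 0 0.002 0", "claw": 0.95}}

```text
t: 7.95
eef_pos: [0.4843, -0.2457, 0.0307]
tool_rot: [0.0, 0.0, 1.0, 0.0]
contact_force: [-0.1, -0.5, -0.3]
gripper_width: 0.952
grasp_force: 0.0
```

>>> {"name": "send_rows", "arguments": {"deltas": "0 0 -0.02 0;0 0 -0.05 0;0 0 -0.08 0;0 0 -0.11 0;0 0 -0.11 0"}}

```text
t: 8.45
eef_pos: [0.4866, -0.2469, 0.1445]
tool_rot: [0.003, 0.0, 1.0, -0.001]
contact_force: [0.3, -0.4, 0.2]
gripper_width: 0.946
grasp_force: 0.0
```

```bash
python3 m.py; ls pics|tail -3
```

```text
8.45 [ 0.4866 -0.2469  0.1445] 0.9461393051218635
wrist clean_element LM [0.5699 0.0143 0.002 ] 0.91
wrist clean_element LM [ 0.4833 -0.2462  0.0095] 0.56
wrist clean_element 0.83 zrange [0.0027 0.0291] top [0.5715 0.0128 0.0273] [0.045 0.047 0.005]
wrist clean_element 0.79 zrange [0.0147 0.0458] top [ 0.483  -0.2453  0.0441] [0.061 0.06  0.005]
wrist carrier LM [ 0.4854 -0.2452  0.0007] 0.65
wrist carrier LM [ 0.4664 -0.3514  0.0014] 0.64
top clean_element LM [0.5714 0.0129 0.0008] 0.73
top clean_element LM [ 4.808e-01 -2.389e-01  4.000e-04] 0.72
top clean_element 0.71 zrange [-0.002   0.0324] top [0.5724 0.0145 0.0306] [0.041 0.043 0.007]
top clean_element 0.55 zrange [0.0314 0.0489] top [ 0.4647 -0.23    0.047 ] [0.012 0.022 0.005]
top carrier LM [ 0.4814 -0.2487 -0.0015] 0.68
top carrier 0.45 zrange [0.0034 0.0111] top [ 0.4856 -0.2369  0.0091] [0.074 0.043 0.005]
wrist_5.5.png
wrist_7.0.png
wrist_8.4.png
```

>>> {"name": "send_rows", "arguments": {"deltas": "0 0 0.03 0;0 0 0.06 0;0 0 0.081 0;0 0 0.081 0;0 0 0.081 0", "claw": 0.6}}

```text
t: 9.45
eef_pos: [0.4842, -0.2458, 0.0597]
tool_rot: [-0.0, 0.0, 1.0, 0.0]
contact_force: [-0.3, -1.1, 0.9]
gripper_width: 0.597
grasp_force: 0.0
```

>>> {"name": "send_rows", "arguments": {"deltas": "0 0 0 0;0 0 0 0;0 0 0 0;0 0 0 0;0 0 0 0", "claw": 0, "force": 60}}

```text
t: 9.95
eef_pos: [0.4852, -0.2462, 0.061]
tool_rot: [0.001, 0.0, 1.0, -0.0]
contact_force: [-0.9, 0.3, 6.9]
gripper_width: 0.193
grasp_force: 58.7
```

>>> {"name": "send_rows", "arguments": {"deltas": "0 0 0 0;0 0 0 0;0 0 0 0;0 0 -0.01 0;0 0 -0.02 0"}}

```text
t: 10.45
eef_pos: [0.484, -0.2455, 0.0803]
tool_rot: [-0.0, 0.0, 1.0, 0.0]
contact_force: [0.2, 0.1, -2.0]
gripper_width: 0.193
grasp_force: 58.7
```

```bash
python3 m.py; ls pics|tail -3
```

```text
10.45 [ 0.484  -0.2455  0.0803] 0.19336525416312458
wrist clean_element LM [0.5714 0.0136 0.0022] 0.75
wrist clean_element LM [ 0.4834 -0.2479  0.0254] 0.63
wrist clean_element 0.91 zrange [0.0004 0.029 ] top [0.5721 0.0127 0.0272] [0.047 0.047 0.005]
wrist clean_element 0.87 zrange [0.0292 0.065 ] top [ 0.4726 -0.2448  0.0633] [0.043 0.061 0.005]
wrist carrier LM [ 0.4657 -0.3492  0.0009] 0.75
wrist carrier LM [ 0.4847 -0.2442  0.0204] 0.64
wrist carrier 0.8 zrange [0.0008 0.059 ] top [ 0.4655 -0.352   0.0569] [0.011 0.011 0.008]
wrist carrier 0.63 zrange [0.024  0.1078] top [ 0.4826 -0.2452  0.1061] [0.017 0.017 0.005]
top clean_element LM [5.714e-01 1.210e-02 1.000e-04] 0.69
top clean_element LM [ 0.4829 -0.2471  0.0178] 0.54
top clean_element LM [ 0.4786 -0.2406  0.0175] 0.46
top clean_element 0.73 zrange [0.016  0.0322] top [0.5712 0.0145 0.0303] [0.044 0.043 0.004]
top clean_element 0.6 zrange [0.0352 0.0662] top [ 0.4818 -0.2302  0.0643] [0.055 0.029 0.005]
top carrier LM [ 0.4823 -0.2487  0.018 ] 0.67
top carrier 0.66 zrange [0.021  0.0288] top [ 0.4898 -0.2276  0.027 ] [0.058 0.035 0.005]
wrist_5.5.png
wrist_7.0.png
wrist_8.4.png
```

Both are off the bench together. Lifting further, then crossing to the bowl at a moderate speed.

>>> {"name": "send_rows", "arguments": {"deltas": "0 0 -0.015 0;0 0 -0.035 0;0 0 -0.06 0;0 0 -0.085 0;0 0 -0.1 0"}}

```text
t: 11.45
eef_pos: [0.4847, -0.2461, 0.1813]
tool_rot: [0.001, 0.0, 1.0, -0.0]
contact_force: [1.1, -0.0, -2.4]
gripper_width: 0.191
grasp_force: 58.8
```

>>> {"name": "send_rows", "arguments": {"deltas": "0 0.01 -0.005 0;0 0.025 -0.005 0;0 0.045 -0.005 0;0 0.07 -0.005 0;-0.002 0.095 -0.005 0"}}

```text
t: 11.95
eef_pos: [0.4853, -0.149, 0.1837]
tool_rot: [-0.001, 0.0, 1.0, 0.0]
contact_force: [-0.3, 1.0, -2.1]
gripper_width: 0.191
grasp_force: 58.7
```

>>> {"name": "send_rows", "arguments": {"deltas": "-0.002 0.025 0 0;-0.004 0.05 0 0;-0.006 0.075 0 0;-0.008 0.1 0 0;-0.01 0.125 0 0"}}

```text
t: 12.45
eef_pos: [0.4954, -0.0239, 0.1837]
tool_rot: [-0.001, -0.0, 1.0, 0.0]
contact_force: [0.7, 1.0, -1.9]
gripper_width: 0.189
grasp_force: 58.7
```

>>> {"name": "send_rows", "arguments": {"deltas": "-0.002 0.025 0 0;-0.004 0.05 0 0;-0.006 0.075 0 0;-0.008 0.1 0 0;-0.01 0.125 0 0"}}

```text
t: 12.95
eef_pos: [0.5053, 0.1009, 0.1837]
tool_rot: [-0.001, -0.0, 1.0, -0.0]
contact_force: [-0.1, 0.4, -3.1]
gripper_width: 0.191
grasp_force: 58.7
```

>>> {"name": "send_rows", "arguments": {"deltas": "-0.002 0.025 0 0;-0.004 0.045 0 0;-0.006 0.06 0 0;-0.008 0.07 0 0;-0.008 0.075 0 0"}}

```text
t: 13.45
eef_pos: [0.5143, 0.1751, 0.1843]
tool_rot: [-0.0, -0.0, 1.0, -0.0]
contact_force: [0.3, 0.3, -1.6]
gripper_width: 0.193
grasp_force: 58.7
```

```bash
python3 - <<'E'
from h import *
p=bot.read_camera("wrist"); save(p,"w2"); W=wristworld(p)
t=bot.read_camera("top"); save(t,"t2"); WT=world(t)
s=bot.read_camera("scene"); WS=world(s)
print(bot.get_obs()["t"],bot.get_obs()["eef_pos"])
for n,q_ in(("wrist",p),("top",t),("scene",s)):
  for q in("bowl","carrier","clean_element"):
    for r in bot.landmark_of(q_,q): print(n,q,np.round(r["xyz"],4),round(r["confidence"],2))
for n,w,im in(("wrist",W,p["img"]),("top",WT,t["img"]),("scene",WS,s["img"])):
    m=(abs(w[...,2]-.085)<.004)&(im.max(-1)<70)&(np.hypot(w[...,0]-.517,w[...,1]-.279)<.075)
    X=w[m][:,:2]
    if len(X)>10:
        A=np.c_[2*X,np.ones(len(X))]; c=np.linalg.lstsq(A,(X**2).sum(1),rcond=None)[0]
        print(n,len(X),"rim fit",c[:2].round(4),np.sqrt(c[2]+c[0]**2+c[1]**2).round(4),X.min(0).round(3),X.max(0).round(3))
E
```

```text
13.6 [0.51430219 0.17367439 0.18450432]
wrist bowl [0.5203 0.2767 0.0492] 0.81
wrist carrier [0.5142 0.1755 0.126 ] 0.94
wrist clean_element [ 0.5734  0.0121 -0.0018] 0.94
wrist clean_element [0.5137 0.1736 0.1288] 0.77
wrist clean_element [ 0.4562 -0.017  -0.0049] 0.57
top bowl [0.5126 0.1787 0.122 ] 0.69
top carrier [ 0.4633 -0.3494 -0.001 ] 0.73
top carrier [0.5086 0.1746 0.1231] 0.53
top clean_element [0.5096 0.1806 0.1237] 0.58
top clean_element [ 0.5721  0.0118 -0.0031] 0.49
scene bowl [0.5182 0.2811 0.0473] 0.89
scene carrier [0.5105 0.1778 0.1233] 0.66
scene carrier [ 0.468  -0.3578  0.0021] 0.47
scene clean_element [0.5732 0.0159 0.0037] 0.85
scene clean_element [0.5089 0.1768 0.1302] 0.58
wrist 1438 rim fit [0.5199 0.28  ] 0.0553 [0.463 0.229] [0.577 0.338]
scene 212 rim fit [0.5223 0.2803] 0.0553 [0.464 0.223] [0.58  0.334]
```

View pics/w2.png

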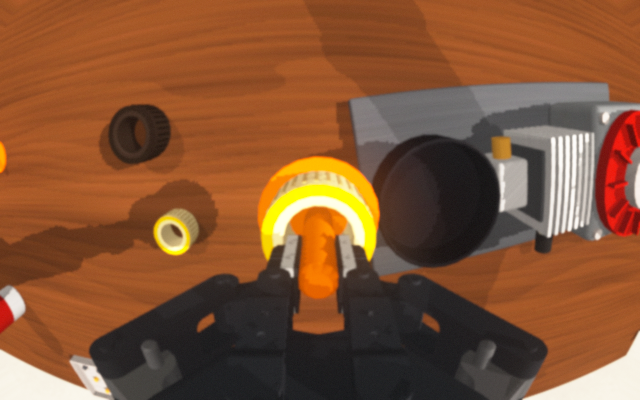

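The wrist view shows the element on the disc at (320,225), the stem held at (318,260), and the bowl at (437,200). Bowl centre is about (0.520,0.280).

>>> {"name": "send_rows", "arguments": {"deltas": "-0.001 0.02 0 0;-0.003 0.045 0 0;-0.005 0.07 0 0;-0.006 0.092 0 0;-0.006 0.105 0 0"}}

```text
t: 14.55
eef_pos: [0.5202, 0.2815, 0.1846]
tool_rot: [0.0, -0.001, 1.0, 0.0]
contact_force: [-0.2, -0.1, -3.0]
gripper_width: 0.193
grasp_force: 58.8
```

>>> {"name": "send_rows", "arguments": {"deltas": "0 0 0 0;0 0 0.01 0;0 0 0.02 0;0 0 0.025 0;0 0 0.025 0"}}

```text
t: 15.05
eef_pos: [0.5198, 0.2779, 0.1583]
tool_rot: [-0.001, 0.001, 1.0, -0.001]
contact_force: [-0.3, 0.5, -2.2]
gripper_width: 0.19
grasp_force: 58.8
```

```bash
python3 - <<'E'
from h import *
p=bot.read_camera("wrist"); save(p,"w3"); W=wristworld(p)
print(bot.get_obs()["t"],bot.get_obs()["eef_pos"])
for q in("bowl","carrier","clean_element"):
    for r in bot.landmark_of(p,q): print(q,np.round(r["xyz"],4),round(r["confidence"],2))
rr=np.hypot(W[...,0]-.52,W[...,1]-.28)
f=W[(rr<.05)&(abs(W[...,2]-.05)<.01)&(p["depth"]>0)]
print("floor",len(f),np.median(f[:,2]) if len(f) else 0)
m=(abs(W[...,2]-.085)<.003)&(p["img"].max(-1)<70)&(rr<.075)&(p["depth"]>0)
X=W[m][:,:2];A=np.c_[2*X,np.ones(len(X))]; c=np.linalg.lstsq(A,(X**2).sum(1),rcond=None)[0]
print(len(X),c[:2],np.sqrt(c[2]+c[0]**2+c[1]**2))
E
```

```text
15.1 [0.52022468 0.27837205 0.15899169]
bowl [0.5181 0.2761 0.1057] 0.32
clean_element [0.5172 0.2725 0.1056] 0.87
clean_element [0.5689 0.0104 0.0007] 0.6
floor 2511 0.05007937110301733
1499 [0.51974384 0.28082618] 0.05488313189937311
```

View pics/w3.png

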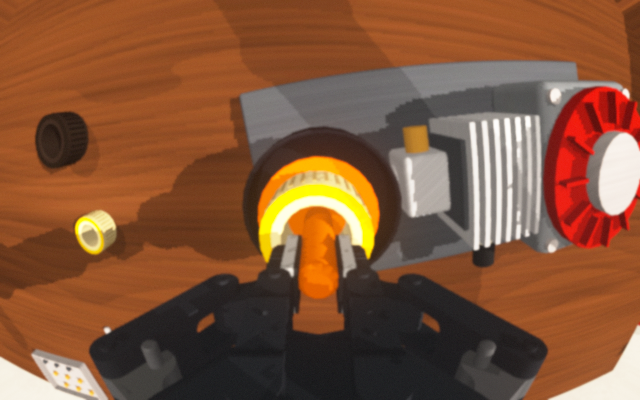

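The unit is centred over the bowl, disc at (319,205) inside the rim circle at (320,200), and the floor measures 0.050. Lowering.

>>> {"name": "send_rows", "arguments": {"deltas": "0 0.001 0.012 0;0 0.001 0.024 0;0 0.001 0.036 0;0 0.001 0.042 0;0 0.001 0.045 0"}}

```text
t: 15.75
eef_pos: [0.5198, 0.2799, 0.1133]
tool_rot: [-0.001, 0.0, 1.0, -0.001]
contact_force: [-0.5, 0.1, -1.9]
gripper_width: 0.192
grasp_force: 58.8
```

>>> {"name": "send_rows", "arguments": {"deltas": "0 0 0.001 0;0 0 0.002 0;0 0 0.003 0;0 0 0.003 0;0 0 0.003 0"}}

```text
t: 16.25
eef_pos: [0.5206, 0.2804, 0.1119]
tool_rot: [0.0, 0.0, 1.0, 0.0]
contact_force: [0.2, -0.9, -2.2]
gripper_width: 0.19
grasp_force: 58.8
```

>>> {"name": "send_rows", "arguments": {"deltas": "0 0 0.001 0;0 0 0.002 0;0 0 0.002 0"}}

```text
t: 16.55
eef_pos: [0.5206, 0.2805, 0.111]
tool_rot: [0.0, 0.0, 1.0, 0.0]
contact_force: [-4.2, -1.5, 9.2]
gripper_width: 0.192
grasp_force: 60.1
```

Contact with the floor. Opening and rising.

>>> {"name": "send_rows", "arguments": {"deltas": "0 0 -0.0005 0;0 0 -0.0005 0;0 0 -0.0005 0;0 0 -0.0005 0;0 0 -0.0005 0", "claw": 0.6}}

```text
t: 17.05
eef_pos: [0.5205, 0.2803, 0.1101]
tool_rot: [-0.0, 0.0, 1.0, -0.0]
contact_force: [0.3, -0.3, -0.3]
gripper_width: 0.599
grasp_force: 0.0
```

>>> {"name": "send_rows", "arguments": {"deltas": "0 0 -0.015 0;0 0 -0.04 0;0 0 -0.07 0;0 0 -0.1 0;0 0 -0.12 0"}}

```text
t: 17.55
eef_pos: [0.5213, 0.2806, 0.2337]
tool_rot: [0.001, 0.0, 1.0, 0.001]
contact_force: [0.4, -0.6, -0.2]
gripper_width: 0.599
grasp_force: 0.0
```

```bash
python3 m.py; python3 - <<'E'
from h import *
p=bot.read_camera("scene");save(p,"s4");W=world(p)
for q in("carrier","clean_element","dirty_element"):
    for r in bot.landmark_of(p,q): print(q,np.round(r["xyz"],4),round(r["confidence"],2))
cv2.imwrite("pics/s4c.png",cv2.resize(cv2.imread("pics/s4.png")[120:260,380:620],None,fx=3,fy=3))
E
```

```text
17.55 [0.5213 0.2806 0.2337] 0.5992830244500454
wrist clean_element LM [0.517  0.2787 0.0549] 0.85
wrist clean_element LM [0.5704 0.0117 0.0022] 0.72
wrist clean_element 0.86 zrange [0.0004 0.0296] top [0.5712 0.0137 0.0279] [0.045 0.046 0.005]
wrist clean_element 0.67 zrange [0.0643 0.0958] top [0.5185 0.2794 0.0941] [0.06  0.061 0.005]
wrist carrier LM [0.5185 0.2816 0.0535] 0.95
wrist carrier 0.67 zrange [0.0105 0.1331] top [0.4761 0.5185 0.1314] [0.125 0.129 0.007]
top clean_element LM [0.5162 0.2837 0.0492] 0.56
top clean_element LM [ 0.5712  0.0146 -0.0008] 0.56
top clean_element 0.9 zrange [0.0628 0.0979] top [0.5188 0.2798 0.0964] [0.059 0.06  0.006]
top carrier LM [0.5204 0.2804 0.0506] 0.8
top carrier LM [ 4.647e-01 -3.522e-01  3.000e-04] 0.73
top carrier 0.67 zrange [-0.0004  0.0588] top [ 0.4659 -0.3518  0.0579] [0.01  0.01  0.004]
top carrier 0.58 zrange [0.0526 0.1356] top [0.5187 0.2752 0.1278] [0.012 0.006 0.007]
carrier [ 0.4625 -0.3564  0.0027] 0.76
carrier [0.5208 0.2808 0.0454] 0.64
carrier [0.5185 0.2812 0.0488] 0.51
clean_element [0.5722 0.0158 0.0071] 0.65
clean_element [0.5169 0.2805 0.056 ] 0.62
dirty_element [ 4.599e-01 -1.920e-02  3.000e-04] 0.88
```

View pics/s4c.png

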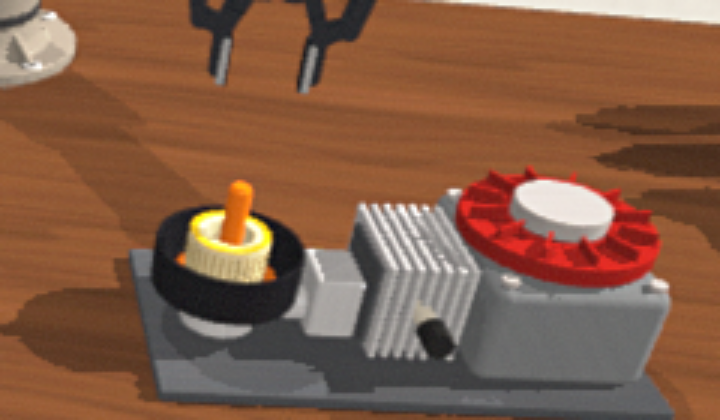

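The picture shows the unit upright in the bowl, stem at (237,210), with the gripper clear above it.

```bash
python3 -c "
from station import bot
print(bot.hand_in())"
```

```text
the job is handed in; nothing more can be done
None
```

The clean element is seated on the carrier and the two stand upright as one unit in the bowl, within about 2 mm of its centre and released; the dirty element was not moved, and the job was handed in at about 18 s (no verdict was shown).

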